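# Swap the brush for the peeler

## Robot

A 7-joint arm with a two-finger parallel gripper is mounted at the origin on a cart in front of the work surface, level with it; the furniture and walls round the work are solid. World frame = base frame: x ahead of the robot, y to its left, z up, the work surface at z = 0. Lengths are in m, angles in rad, forces in N, time in s.
With the tool pointing down it reaches from about 0.4 to 0.85 m from the base axis. Payload 10.4 kg.
Tool frame: the origin (TCP) lies midway between the tips of the shut fingers; the grasp point (between the pads) lies 19 mm behind it; z points along the fingers, x is the direction in which the jaws open and shut, and the axes are right-handed (so a half turn about z gives the same grasp; the last joint's range is limited). The gripper opens to 85 mm and grips with 20 to 120 N. Pads are 22 mm wide; open, the fingers measure 114 mm over their backs; the gripper's body (76 mm by 85 mm) begins 54 mm behind the grasp point. The pads swing forward as they close: fully open they stand 13 mm farther back than shut.
Start: joints at [-1.282, 0.332, -0.065, 1.46, 0.022, 1.35, -0.088], TCP at [0.192, 0.595, 0.195] pointing down, gripper open.
Joint ranges: [-2.6, 2.6], [-0.5, 2.12], [-1.47, 1.34], [0.16, 2.42], [-1.27, 4.41], [0.06, 2.06], [-2.6, 2.6]. Speed limits (rad/s): [2.22, 2.22, 2.79, 2.79, 3.14, 3.14, 3.14].

## Interface

Orientations are given as a unit quaternion [x, y, z, w].
In Python, from workcell import monitor, eyes, ticket, models gives the robot as it stands.
- The arm moves only by the tool servo_tool, never from a script. Its argument "motion" is a list of rows, each a list of 7 numbers: the opening, from 0 (shut) to 1 (fully open), then the shift along the tool's x, y, z in m, then the turn, a rotation vector about the tool's x, y, z in degrees. In form: [[fingers, tx, ty, tz, rx, ry, rz], ...]. A call has 1 to 20 rows; each row is the pose to reach, as a shift and turn from the pose commanded when the call began, along the tool's axes at that moment; what a row does not reach only later rows make up. A row lasts 1/8 s, in which the tool goes at most 62.5 mm and 10.7 degrees, less where a joint would pass 70% of its speed; a pose out of reach is approached as far as the arm can. A call with a gripper value outside its range is refused whole. The fingers move at their own pace and stop on an object; "grip_force" is the grip in N (left out, the last holds). Time passes only in rows, so rows that repeat a pose let the fingers close. It gives the time, the measured TCP pose, the force and the opening at its end, in the units of the state.
- monitor.get_obs(): the state, without advancing time (a new reading comes with each control period).
- eyes.camera(name): name is "side" or "top" or "wrist"; returns (picture, depth): 400x640x3 uint8, blue, green, red; 400x640 float32, m along the optical axis (not along the pixel's ray), 0 where there is no reading.
- eyes.camera_info(name): a dict with "intrinsics" (3x3 intrinsics, pixels), "extrinsics" (4x4, takes a point from world to camera coordinates); the wrist camera has in their place "tool_from_camera" (4x4, takes a point from camera to tool coordinates, whose origin is the TCP and whose axes are the tool frame's). Camera axes: x right, y down, z forward; pixel columns grow to the right and rows downward; lengths in m; the calibration is good to about 2 mm. A picture is of the moment at which its call begins: read the wrist's pose just before it. camera_info takes no time and is no camera call.
- ticket.hand_in(): hands the job in, once; it reports no verdict.
Trained networks look in the newest picture that a camera, given by its name, has taken for a name from the list of things; names that differ only in an ending like _2 or _b are one class to them, and where a whole thing is asked for, a point or a joint stands for the part that bears it (a point fixed in the world has none). Each returns a list of dicts, best first, with "confidence" (0 to 1); they miss things now and then, are a little off and sometimes report something else, mostly with a low value. They report only what shows in the picture. A call takes as long as a camera call.
- models.boxes_of(camera, thing): "point" ([x, y, z] in m, in the coordinates of the camera as it stood for that picture, good to about 4 mm: the middle of the surface that is visible of it).
The state is a dict: "clock": time; "joint_pos": joint angles; "joint_velocities": joint speeds; "tau": joint torques, N m; "position": TCP position; "ee_rot": TCP orientation; "ft_force": force on the tool from outside, world axes, zero at the start; "torque": the same for the moment, N m; "grip_width": opening from 0.0 (shut) to 1.0 (fully open).
Only numpy, scipy, OpenCV 4.12 (cv2) and the standard library are available. Lean on these libraries where they do the work, as an engineer would, in place of code of your own. Each camera call takes 0.05 s, during which the arm holds its last target. There are 200 camera calls.

## Task

Put the washed basting brush away first: move it from the white drip pot into the empty socket of the wooden caddy, red head down, standing on the socket's floor, and let go of it. Then draw the peeler out of its socket and tilt it, blade end low, until it slants about halfway between upright and level, with the tip of the blade over the blue dish, a few centimetres above its rim. Finish while still holding the peeler still in the air like that; do not disturb the reamer, the dish, the lemon or the timer.

Things in the scene. Friction and masses are not known exactly. Their poses are not given: they have to be found in the camera images.
- brush: basting brush, 190 mm long, 60 g: round red silicone head 18 mm in diameter and 52 mm long, then a thin steel neck, then a round light-wood handle 15 mm in diameter from 84 to 178 mm, rounded end. It starts upright in the drip pot, handle up, leaning at most a few degrees. Origin: centre of the head's end face (its lowest point); z runs along it to the handle's end.
- drip_pot: fixed white glazed pot, 70 mm high, outer diameter 44 mm at the foot and 38 mm at the mouth, on a 92 mm saucer; round bore 27 mm wide at the mouth, floor 12 mm above the worktop. Origin on the worktop under its centre.
- caddy: fixed wooden caddy block with three square upright sockets in a row, 62 x 210 x 84 mm high. Origin on the worktop under its centre; z up, y along the row. Sockets lie at y = -65, 0 and +65 mm, each 25 mm wide with 2 mm chamfered mouth, 72 mm deep, floors 12 mm above the worktop. The one at y = +65 mm is empty; peeler and reamer stand in the other two, either way round.
- free_socket (a point): centre of the empty socket's mouth, at the caddy's top, 84 mm above the worktop
- peeler: swivel peeler, 190 x 20 x 15 mm, 45 g, dark blue handle, steel blade. Starts upright in a caddy socket, blade down, handle up, leaning at most a few degrees. Origin at mid length on its back face; x runs along it to the blade's tip, y across its width, z through its thickness. The handle runs from x = -91 to +15 mm and is 16 mm (y) by 14 mm (z), its middle at z = 7 mm; the blade's frame from x = 38 to 95 mm.
- peeler_tip (a point): tip of the blade, on the peeler's centre line, at x = 95 mm of its frame; axes as the peeler's
- peeler_grip (a point): point on the centre line of the peeler's handle, 145 mm from the blade's tip and 41 mm below the handle's end when it stands
- dish: loose round blue ceramic dish, 115 mm across, 50 mm high, open at the top. Origin under its centre, on the worktop.
- reamer: loose dark wooden citrus reamer, 160 mm long, standing in a caddy socket with its ridged head (29 mm across) up. Origin at its lower end, z along it. Leave it alone.
- lemon: loose lemon, 78 x 55 x 56 mm, beyond the dish. Origin at its underside. Leave it alone.
- timer: loose red and white kitchen timer, 65 mm across, 48 mm high, beyond the drip pot. Origin under its centre. Leave it alone.

How it is judged:
By the outcome, as a careful person would: the job done as asked, in the order asked, and still so for the second after the job is handed in, while the arm keeps its last pose, push and grip.
It also fails if it takes over 62 s, if anything falls off the work surface, if the arm or the gripper's body presses on something with over 40 N, if the wrist force passes 120 N, or if a joint passes its speed limit or range.

## Working session

There is one attempt and no reset: what is moved stays moved. The work goes in short steps, Python scripts to look and compute and a tool call to move; the robot and the scene stay as the last step left them, time stands still between calls to the robot, and variables do not carry over. Pictures are saved under pics/ and viewed, about 8 in all and at most 12, crops included, and the job is handed in when it is done.

Besides the shell and the picture viewer there is one more tool, called after ">>>" by a JSON object that holds its "op" and its "data". servo_tool: Moves the arm, as the interface text tells. Its arguments: {"type":"object","properties":{"motion":{"type":"array"},"grip_force":{"type":"number"}},"required":["motion"]}

```bash
mkdir -p pics; ls; cat > h.py <<'E'
import numpy as np, cv2
from scipy.spatial.transform import Rotation as R
from workcell import monitor, eyes, ticket, models
def T_tool(o):
    T=np.eye(4);T[:3,:3]=R.from_quat(o["ee_rot"]).as_matrix();T[:3,3]=o["position"];return T
def cam(name):
    o=monitor.get_obs(); p,d=eyes.camera(name); i=eyes.camera_info(name)
    K=np.array(i["intrinsics"])
    W=T_tool(o)@np.array(i["tool_from_camera"]) if name=="wrist" else np.linalg.inv(np.array(i["extrinsics"]))
    return p,d,K,W
def cloud(d,K,W):
    v,u=np.mgrid[:d.shape[0],:d.shape[1]]
    P=np.stack([(u-K[0,2])/K[0,0]*d,(v-K[1,2])/K[1,1]*d,d],-1)
    P=P@W[:3,:3].T+W[:3,3]; P[d<=0]=np.nan; return P
def find(name,W,things):
    for t in things:
        for r in models.boxes_of(name,t)[:2]:
            print(name,t,round(r["confidence"],2),np.round(W[:3,:3]@np.array(r["point"])+W[:3,3],3))
def state():
    o=monitor.get_obs()
    print({k:np.round(o[k],3).tolist() for k in ("clock","joint_pos","position","ee_rot","ft_force","grip_width")})
    print("tool axes cols\n",np.round(T_tool(o)[:3,:3],3))
E
python3 - <<'E'
from h import *
state()
for n in ("side","top"):
    p,d,K,W=cam(n); cv2.imwrite(f"pics/{n}0.png",p); np.savez(f"{n}0.npz",p=p,d=d,K=K,W=W)
    print(n,"cam at",np.round(W[:3,3],2))
    find(n,W,["brush","drip_pot","caddy","peeler","dish","reamer","lemon","timer"])
a=cv2.imread("pics/side0.png");b=cv2.imread("pics/top0.png")
cv2.imwrite("pics/both.png",cv2.resize(np.vstack([a,b]),(480,600)))
E
```

```text
pics
{'clock': 0.0, 'joint_pos': [-1.282, 0.333, -0.065, 1.461, 0.022, 1.35, -0.088], 'position': [0.192, 0.594, 0.194], 'ee_rot': [0.808, 0.589, -0.001, 0.0], 'ft_force': [-0.827, 1.037, -1.126], 'grip_width': 1.001}
tool axes cols
 [[ 0.307  0.952 -0.   ]
 [ 0.952 -0.307 -0.001]
 [-0.001  0.    -1.   ]]
side cam at [ 0.36 -0.79  0.66]
side drip_pot 0.8 [0.484 0.289 0.015]
side caddy 0.69 [ 0.515 -0.249  0.07 ]
side peeler 0.55 [ 0.526 -0.218  0.15 ]
side peeler 0.3 [0.729 0.135 0.038]
side dish 0.91 [0.529 0.073 0.026]
side reamer 0.94 [ 0.541 -0.278  0.137]
side lemon 0.92 [0.729 0.128 0.042]
side lemon 0.43 [ 0.524 -0.216  0.147]
side timer 0.72 [0.654 0.206 0.027]
top cam at [0.42 0.01 1.03]
top drip_pot 0.87 [0.476 0.297 0.009]
top drip_pot 0.48 [0.533 0.053 0.019]
top caddy 0.81 [ 0.515 -0.191  0.083]
top peeler 0.54 [ 0.525 -0.206  0.174]
top dish 0.82 [0.533 0.05  0.017]
top dish 0.74 [ 0.515 -0.192  0.082]
top reamer 0.71 [ 0.54  -0.266  0.147]
top lemon 0.7 [0.733 0.15  0.045]
top timer 0.95 [0.648 0.226 0.035]
top timer 0.65 [ 0.522 -0.202  0.171]
```

View pics/both.png

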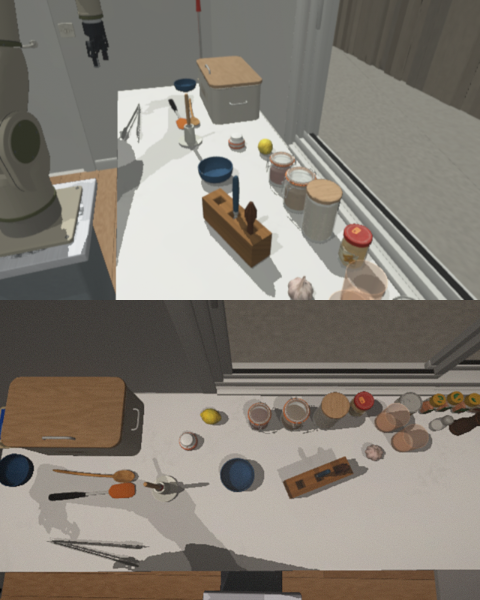

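```bash
python3 - <<'E'
from h import *
def comp(P,m,tag):
    q=P[m]; 
    if len(q)<5: print(tag,len(q));return
    print(tag,len(q),"med",np.round(np.median(q,0),3),"lo",np.round(np.percentile(q,3,axis=0),3),"hi",np.round(np.percentile(q,97,axis=0),3))
for n in ("side","top"):
    z=np.load(n+"0.npz");P=cloud(z["d"],z["K"],z["W"])
    Z=P[...,2]
    X,Y=P[...,0],P[...,1]
    for z0 in (0.10,0.12,0.14,0.16,0.18):
        comp(P,(abs(Z-z0)<.01)&(abs(Y-.29)<.06)&(abs(X-.48)<.06),f"{n} brush z{z0}")
    for z0 in (0.10,0.12,0.14,0.16,0.18,.195):
        comp(P,(abs(Z-z0)<.01)&(Y>-.235)&(Y<-.1)&(abs(X-.52)<.07),f"{n} peeler z{z0}")
    comp(P,(abs(Z-.084)<.006)&(Y<-.03)&(abs(X-.52)<.1),"caddytop")
    comp(P,(Z>.045)&(Z<.06)&(abs(Y-.05)<.09)&(abs(X-.53)<.09),"dish rim")
    comp(P,(abs(Z-.07)<.006)&(abs(Y-.29)<.06)&(abs(X-.48)<.06),"pot rim")
# caddy rect from top
z=np.load("top0.npz");P=cloud(z["d"],z["K"],z["W"])
m=(abs(P[...,2]-.084)<.006)&(P[...,1]<-.03)&(abs(P[...,0]-.52)<.1)
print(cv2.minAreaRect((P[m][:,:2]*1000).astype(np.float32)))
E
```

```text
side brush z0.1 34 med [0.484 0.299 0.1  ] lo [0.477 0.295 0.092] hi [0.49  0.304 0.11 ]
side brush z0.12 33 med [0.483 0.298 0.12 ] lo [0.477 0.295 0.111] hi [0.489 0.302 0.129]
side brush z0.14 38 med [0.483 0.298 0.141] lo [0.477 0.296 0.131] hi [0.491 0.306 0.149]
side brush z0.16 32 med [0.483 0.299 0.159] lo [0.478 0.295 0.15 ] hi [0.489 0.304 0.169]
side brush z0.18 42 med [0.483 0.299 0.18 ] lo [0.477 0.295 0.17 ] hi [0.491 0.303 0.189]
side peeler z0.1 57 med [ 0.523 -0.217  0.101] lo [ 0.518 -0.22   0.091] hi [ 0.53  -0.212  0.109]
side peeler z0.12 69 med [ 0.523 -0.217  0.12 ] lo [ 0.518 -0.22   0.112] hi [ 0.531 -0.208  0.129]
side peeler z0.14 74 med [ 0.523 -0.218  0.14 ] lo [ 0.518 -0.221  0.131] hi [ 0.531 -0.21   0.149]
side peeler z0.16 78 med [ 0.523 -0.218  0.16 ] lo [ 0.518 -0.222  0.151] hi [ 0.53  -0.21   0.169]
side peeler z0.18 80 med [ 0.523 -0.218  0.179] lo [ 0.518 -0.221  0.17 ] hi [ 0.53  -0.208  0.189]
side peeler z0.195 87 med [ 0.524 -0.215  0.195] lo [ 0.519 -0.221  0.186] hi [ 0.53  -0.208  0.203]
caddytop 2326 med [ 0.52  -0.232  0.085] lo [ 0.467
[... 908 characters left out ...]
0.208  0.132] hi [ 0.531 -0.2    0.148]
top peeler z0.16 17 med [ 0.521 -0.201  0.163] lo [ 0.518 -0.211  0.152] hi [ 0.528 -0.2    0.169]
top peeler z0.18 20 med [ 0.522 -0.202  0.181] lo [ 0.518 -0.209  0.173] hi [ 0.53  -0.2    0.189]
top peeler z0.195 45 med [ 0.524 -0.207  0.198] lo [ 0.519 -0.215  0.187] hi [ 0.531 -0.202  0.204]
caddytop 1810 med [ 0.518 -0.199  0.084] lo [ 0.469 -0.307  0.081] hi [ 0.578 -0.116  0.087]
dish rim 202 med [0.535 0.055 0.048] lo [ 0.474 -0.003  0.046] hi [0.584 0.11  0.052]
pot rim 94 med [0.481 0.3   0.07 ] lo [0.468 0.288 0.065] hi [0.502 0.32  0.073]
((565.5864868164062, -317.78216552734375), (62.04650115966797, 441.2709045410156), 22.021366119384766)
```

```bash
cat >> h.py <<'E'
def caddy(n,z):
    P=cloud(z["d"],z["K"],z["W"])
    m=(abs(P[...,2]-.084)<.004)&(P[...,1]<-.07)&(P[...,1]>-.34)&(abs(P[...,0]-.525)<.08)
    m=m.astype(np.uint8); k,l,s,_=cv2.connectedComponentsWithStats(cv2.morphologyEx(m,cv2.MORPH_OPEN,np.ones((3,3))))
    i=1+np.argmax(s[1:,4]); r=cv2.minAreaRect((P[l==i][:,:2]*1000).astype(np.float32)); print(n,"caddy",r)
    return P
from scipy.optimize import least_squares
def axis(P,box,r,z0,z1):
    "fit a cylinder x=a+b(z-zm), radius r, to the points in an xy box"
    x0,x1,y0,y1=box; Z=P[...,2]
    q=P[(Z>z0)&(Z<z1)&(P[...,0]>x0)&(P[...,0]<x1)&(P[...,1]>y0)&(P[...,1]<y1)]
    zm=(z0+z1)/2
    def f(a): return np.hypot(q[:,0]-a[0]-a[2]*(q[:,2]-zm),q[:,1]-a[1]-a[3]*(q[:,2]-zm))-r
    c=q.mean(0)
    s=least_squares(f,[c[0],c[1]+r*.8,0,0],loss="soft_l1",f_scale=.001)
    return np.round(s.x,4),len(q),round(float(np.sqrt(np.mean(s.fun**2)))*1000,2)
E
python3 - <<'E'
from h import *
for n in ("side","top"):
    z=np.load(n+"0.npz");P=caddy(n,z)
    print("brush axis at z=.14 (x,y,slopes)",axis(P,(.45,.52,.26,.34),.0075,.1,.18))
    q=P[(P[...,2]>.185)&(abs(P[...,0]-.484)<.02)&(abs(P[...,1]-.304)<.02)]; print("top of brush",q[:,2].max())
    m=(P[...,2]>.046)&(P[...,2]<.053)&(abs(P[...,1]-.05)<.07)&(abs(P[...,0]-.53)<.07)
    print("dish",cv2.minEnclosingCircle((P[m][:,:2]*1000).astype(np.float32)))
z=np.load("top0.npz");P=cloud(z["d"],z["K"],z["W"])
# low points inside the socket row: the empty socket
m=(P[...,2]<.075)&(P[...,2]>.005)&(abs(P[...,0]-.5)<.03)&(abs(P[...,1]+.147)<.03)
print(np.round(P[m].mean(0),3),m.sum())
uv=np.argwhere(m).mean(0).astype(int)
p=z["p"]; u,v=430,320
c=p[190:290,360:500]; cv2.imwrite("pics/cad.png",cv2.resize(c,None,fx=4,fy=4))
E
```

```text
side caddy ((521.3297119140625, -212.13433837890625), (64.06060028076172, 212.54466247558594), 22.152376174926758)
brush axis at z=.14 (x,y,slopes) (array([0.4839, 0.3043, 0.0092, 0.0055]), 142, 1.68)
top of brush 0.20188516159282804
dish ((531.4286499023438, 50.21515655517578), 59.154544830322266)
top caddy ((522.4044189453125, -211.03713989257812), (62.0163688659668, 210.97525024414062), 22.03748893737793)
brush axis at z=.14 (x,y,slopes) (array([ 4.848e-01,  3.064e-01, -7.000e-04,  3.000e-04]), 78, 0.39)
top of brush 0.2027740419159173
dish ((530.6078491210938, 53.37680435180664), 57.516685485839844)
[ 0.5   -0.156  0.031] 112
```

View pics/cad.png

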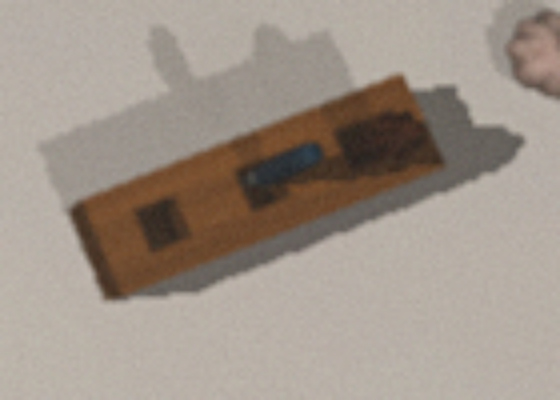

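>>> {"op": "servo_tool", "data": {"motion": [[1, 0, 0, -0.035, 0, 0, 0], [1, 0, 0, -0.07, 0, 0, 0], [1, -0.02, 0.04, -0.075, 0, 0, 5], [1, -0.04, 0.08, -0.075, 0, 0, 11], [1, -0.06, 0.12, -0.075, 0, 0, 17], [1, -0.08, 0.16, -0.075, 0, 0, 23], [1, -0.1, 0.2, -0.075, 0, 0, 29], [1, -0.12, 0.24, -0.075, 0, 0, 35], [1, -0.14, 0.28, -0.075, 0, 0, 40], [1, -0.16, 0.32, -0.075, 0, 0, 45], [1, -0.175, 0.35, -0.075, 0, 0, 48], [1, -0.1847, 0.3675, -0.075, 0, 0, 50], [1, -0.1847, 0.3675, -0.075, 0, 0, 50], [1, -0.1847, 0.3675, -0.075, 0, 0, 50]], "grip_force": 40}}

```text
clock: 2.65
position: [0.4837, 0.308, 0.2701]
ee_rot: [0.981, 0.193, -0.0, -0.0]
ft_force: [-0.1, -0.3, -0.1]
grip_width: 0.996
```

```bash
python3 - <<'E'
from h import *
state()
p,d,K,W=cam("wrist"); P=cloud(d,K,W)
m=(P[...,2]>.18)&(P[...,2]<.21)&(abs(P[...,0]-.485)<.03)&(abs(P[...,1]-.305)<.03)
q=P[m]; print(m.sum(), np.round(q.mean(0),4) if len(q) else 0, np.round(q.min(0),3),np.round(q.max(0),3))
E
```

```text
{'clock': 2.65, 'joint_pos': [-0.881, 0.186, 0.275, 1.496, -0.051, 1.467, -0.216], 'position': [0.484, 0.308, 0.27], 'ee_rot': [0.981, 0.193, -0.0, -0.0], 'ft_force': [-0.095, -0.324, -0.129], 'grip_width': 0.996}
tool axes cols
 [[ 0.925  0.38  -0.001]
 [ 0.38  -0.925  0.001]
 [-0.    -0.001 -1.   ]]
331 [0.4831 0.3083 0.1955] [0.477 0.3   0.18 ] [0.491 0.313 0.202]
```

>>> {"op": "servo_tool", "data": {"motion": [[1, 0, 0, 0.04, 0, 0, 0], [1, 0, 0, 0.08, 0, 0, 0], [1, 0, 0, 0.115, 0, 0, 0], [1, 0, 0, 0.134, 0, 0, 0], [1, 0, 0, 0.134, 0, 0, 0], [0.4, 0, 0, 0.134, 0, 0, 0], [0, 0, 0, 0.134, 0, 0, 0], [0, 0, 0, 0.134, 0, 0, 0], [0, 0, 0, 0.134, 0, 0, 0], [0, 0, 0, 0.134, 0, 0, 0], [0, 0, 0, 0.134, 0, 0, 0], [0, 0, 0, 0.134, 0, 0, 0]]}}

```text
clock: 4.2
position: [0.4851, 0.3065, 0.1367]
ee_rot: [0.981, 0.192, 0.0, -0.0]
ft_force: [-1.1, -0.6, 6.1]
grip_width: 0.156
```

>>> {"op": "servo_tool", "data": {"motion": [[0, 0, 0, -0.03, 0, 0, 0], [0, 0, 0, -0.07, 0, 0, 0], [0, 0, 0, -0.11, 0, 0, 0], [0, -0.01, 0.026, -0.13, 0, 0, 0], [0, -0.025, 0.066, -0.13, 0, 0, 0], [0, -0.04, 0.105, -0.13, 0, 0, 0], [0, -0.055, 0.145, -0.13, 0, 0, 0], [0, -0.07, 0.185, -0.13, 0, 0, 0], [0, -0.085, 0.224, -0.13, 0, 0, 0], [0, -0.1, 0.264, -0.13, 0, 0, 0], [0, -0.115, 0.303, -0.13, 0, 0, 0], [0, -0.13, 0.343, -0.13, 0, 0, 0], [0, -0.143, 0.377, -0.13, 0, 0, 0], [0, -0.153, 0.404, -0.13, 0, 0, 0], [0, -0.16, 0.421, -0.13, 0, 0, 0], [0, -0.1624, 0.428, -0.13, 0, 0, 0], [0, -0.1624, 0.428, -0.13, 0, 0, 0], [0, -0.1624, 0.428, -0.13, 0, 0, 0]]}}

```text
clock: 6.45
position: [0.4958, -0.1503, 0.266]
ee_rot: [0.981, 0.193, -0.0, -0.0]
ft_force: [-1.4, 0.5, -1.1]
grip_width: 0.159
```

```bash
python3 - <<'E'
from h import *
state()
for n in ("side","top"):
    p,d,K,W=cam(n); P=cloud(d,K,W); cv2.imwrite(f"pics/{n}1.png",p)
    b=(.46,.54,-.19,-.11)
    for r,z0,z1 in ((.009,.14,.185),(.0075,.225,.26)):
        try: print(n,axis(P,b,r,z0,z1))
        except Exception as e: print(n,e)
    q=P[(P[...,2]>.1)&(P[...,2]<.3)&(abs(P[...,0]-.4976)<.015)&(abs(P[...,1]+.151)<.015)]; print("lowest",q[:,2].min() if len(q) else None)
a=cv2.imread("pics/side1.png")[150:400,200:440]; cv2.imwrite("pics/s1.png",cv2.resize(a,None,fx=2,fy=2))
E
```

```text
{'clock': 6.45, 'joint_pos': [-0.437, 0.051, 0.677, 1.658, -0.032, 1.445, 0.631], 'position': [0.496, -0.15, 0.266], 'ee_rot': [0.981, 0.193, -0.0, -0.0], 'ft_force': [-1.444, 0.487, -1.13], 'grip_width': 0.159}
tool axes cols
 [[ 0.926  0.378 -0.   ]
 [ 0.378 -0.926  0.   ]
 [-0.    -0.    -1.   ]]
side (array([ 0.4952, -0.1513,  0.0019, -0.0036]), 170, 0.94)
side (array([ 0.4954, -0.1514,  0.0068,  0.0008]), 142, 0.89)
lowest 0.14320936326319544
top (array([ 0.4891, -0.1368, -0.1932, -0.1575]), 37, 3.15)
top (array([ 0.4902, -0.139 ,  0.0846, -0.0162]), 29, 2.24)
lowest 0.14612033867033625
```

View pics/s1.png

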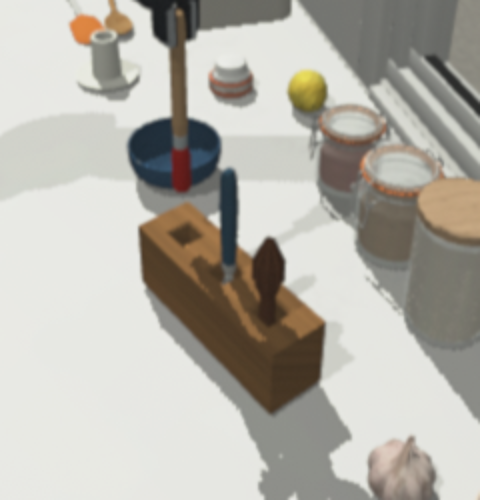

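>>> {"op": "servo_tool", "data": {"motion": [[0, 0.002, 0.001, 0, 0, 0, 0], [0, 0.002, 0.001, 0.02, 0, 0, 0], [0, 0.002, 0.001, 0.04, 0, 0, 0], [0, 0.002, 0.001, 0.048, 0, 0, 0], [0, 0.002, 0.001, 0.056, 0, 0, 0], [0, 0.002, 0.001, 0.064, 0, 0, 0], [0, 0.002, 0.001, 0.072, 0, 0, 0], [0, 0.002, 0.001, 0.072, 0, 0, 0]]}}

```text
clock: 7.55
position: [0.4976, -0.1514, 0.1937]
ee_rot: [0.981, 0.192, -0.0, -0.0]
ft_force: [0.6, -0.6, -0.7]
grip_width: 0.152
```

Head is about 14 mm into the mouth with no contact force. Continuing.

>>> {"op": "servo_tool", "data": {"motion": [[0, 0, 0, 0.01, 0, 0, 0], [0, 0, 0, 0.02, 0, 0, 0], [0, 0, 0, 0.03, 0, 0, 0], [0, 0, 0, 0.04, 0, 0, 0], [0, 0, 0, 0.048, 0, 0, 0], [0, 0, 0, 0.053, 0, 0, 0], [0, 0, 0, 0.056, 0, 0, 0], [0, 0, 0, 0.057, 0, 0, 0], [0, 0, 0, 0.057, 0, 0, 0]]}}

```text
clock: 8.68
position: [0.498, -0.1515, 0.1373]
ee_rot: [0.981, 0.192, 0.0, -0.0]
ft_force: [-0.5, 0.3, -0.6]
grip_width: 0.157
```

>>> {"op": "servo_tool", "data": {"motion": [[0, 0, 0, 0.001, 0, 0, 0], [0, 0, 0, 0.002, 0, 0, 0], [0, 0, 0, 0.002, 0, 0, 0]]}}

```text
clock: 9.05
position: [0.4991, -0.1518, 0.1366]
ee_rot: [0.981, 0.192, 0.001, 0.0]
ft_force: [-1.0, 0.3, 9.4]
grip_width: 0.158
```

>>> {"op": "servo_tool", "data": {"motion": [[0.3, 0, 0, -0.001, 0, 0, 0], [0.6, 0, 0, -0.001, 0, 0, 0], [0.8, 0, 0, -0.001, 0, 0, 0], [0.8, 0, 0, -0.001, 0, 0, 0], [0.8, 0, 0, -0.001, 0, 0, 0], [0.8, 0, 0, -0.02, 0, 0, 0], [0.8, 0, 0, -0.05, 0, 0, 0], [0.8, 0, 0, -0.09, 0, 0, 0], [0.8, 0, 0, -0.125, 0, 0, 0], [0.8, 0, 0, -0.135, 0, 0, 0], [0.8, 0, 0, -0.135, 0, 0, 0]]}}

```text
clock: 10.42
position: [0.498, -0.1515, 0.27]
ee_rot: [0.981, 0.192, 0.0, -0.0]
ft_force: [1.3, -0.2, -0.2]
grip_width: 0.8
```

```bash
python3 - <<'E'
from h import *
state()
p,d,K,W=cam("wrist"); PW=cloud(d,K,W); cv2.imwrite("pics/w2.png",p)
p,d,K,W=cam("side"); P=cloud(d,K,W); cv2.imwrite("pics/side2.png",p)
print("brush side",axis(P,(.46,.54,-.185,-.11),.0075,.11,.18))
for n,Q in (("side",P),("wrist",PW)):
  for c,t in (((.4976,-.151),"brush"),((.522,-.2115),"peeler")):
    q=Q[(Q[...,2]>.1)&(Q[...,2]<.23)&(abs(Q[...,0]-c[0])<.02)&(abs(Q[...,1]-c[1])<.02)]
    if len(q):
        top=q[q[:,2]>q[:,2].max()-.006]
        print(n,t,len(q),"top z",round(q[:,2].max(),4),np.round(top.mean(0),4))
        for z0 in (.13,.16,.19):
            s=q[abs(q[:,2]-z0)<.008]; 
            if len(s)>5: print("   z",z0,np.round(np.percentile(s[:,:2],3,axis=0),4),np.round(np.percentile(s[:,:2],97,axis=0),4), [np.round(v) for v in cv2.minAreaRect((s[:,:2]*1000).astype(np.float32))])
a=p[170:330,260:400]
w=cv2.imread("pics/w2.png")
cv2.imwrite("pics/c2.png",np.hstack([cv2.resize(a,(400,457)),cv2.resize(w,(400,250+207))]))
E
```

```text
{'clock': 10.425, 'joint_pos': [-0.437, 0.056, 0.682, 1.646, -0.036, 1.453, 0.634], 'position': [0.498, -0.151, 0.27], 'ee_rot': [0.981, 0.192, 0.0, -0.0], 'ft_force': [1.258, -0.204, -0.172], 'grip_width': 0.8}
tool axes cols
 [[ 0.926  0.377  0.   ]
 [ 0.377 -0.926  0.   ]
 [ 0.    -0.    -1.   ]]
brush side (array([ 0.4982, -0.1526,  0.0079, -0.0081]), 229, 0.86)
side brush 354 top z 0.2031 [ 0.4978 -0.1551  0.2005]
   z 0.13 [ 0.491  -0.1612] [ 0.5046 -0.1539] [array([ 498., -158.]), array([14.,  8.]), np.float64(0.0)]
   z 0.16 [ 0.4912 -0.1611] [ 0.5052 -0.1514] [array([ 498., -156.]), array([11., 15.]), np.float64(83.0)]
   z 0.19 [ 0.4909 -0.1612] [ 0.5036 -0.153 ] [array([ 497., -157.]), array([ 8., 13.]), np.float64(72.0)]
side peeler 398 top z 0.2036 [ 0.5247 -0.2134  0.2009]
   z 0.13 [ 0.5177 -0.2206] [ 0.5306 -0.2093] [array([ 523., -215.]), array([ 8., 16.]), np.float64(60.0)]
   z 0.16 [ 0.5176 -0.2213] [ 0.5307 -0.2102] [array([ 524., -217.]), array([10., 16.]), np.float64(67.0)]
   z 0.19 [ 0.5183 -0.2206] [ 0.5304 -0.2084] [array([ 524., -215.]), array([ 9., 16.]), np.float64(62.0)]
wrist brush 652 top z 0.2021 [ 0.4973 -0.151   0.1996]
   z 0.13 [ 0.4904 -0.1521] [ 0.5026 -0.1447] [array([ 496., -147.]), array([14.,  5.]), np.float64(25.0)]
   z 0.16 [ 0.4905 -0.1532] [ 0.5019 -0.1445] [array([ 496., -148.]), array([14.,  7.]), np.float64(21.0)]
   z 0.19 [ 0.4905 -0.1539] [ 0.5034 -0.1447] [array([ 496., -150.]), array([14.,  9.]), np.float64(31.0)]
wrist peeler 768 top z 0.2028 [ 0.5249 -0.2085  0.1999]
   z 0.13 [ 0.518  -0.2079] [ 0.5311 -0.201 ] [array([ 525., -204.]), array([14.,  7.]), np.float64(7.0)]
   z 0.16 [ 0.5174 -0.2096] [ 0.5293 -0.1999] [array([ 522., -204.]), array([14.,  7.]), np.float64(35.0)]
   z 0.19 [ 0.5184 -0.2094] [ 0.5291 -0.2008] [array([ 524., -206.]), array([12., 11.]), np.float64(14.0)]
```

View pics/c2.png

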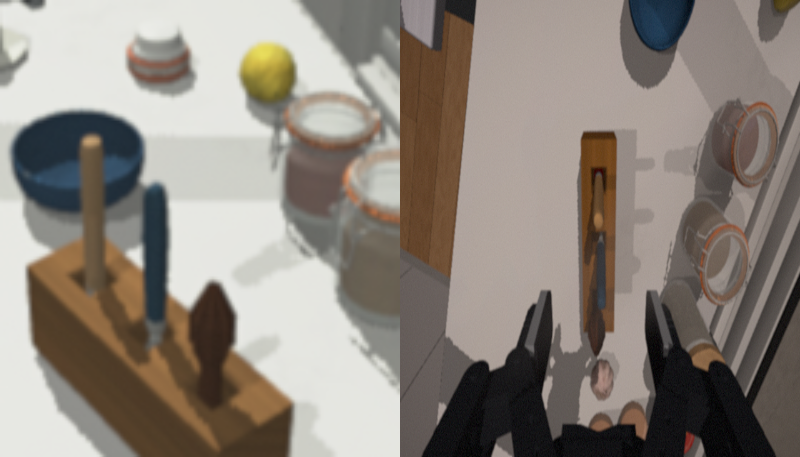

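>>> {"op": "servo_tool", "data": {"motion": [[0.8, 0.001, 0.03, 0, 0, 0, 0], [0.8, 0.002, 0.06, 0, 0, 0, 0], [0.8, 0.002, 0.065, 0, 0, 0, 0], [0.8, 0.002, 0.065, 0, 0, 0, 0], [0.8, 0.002, 0.065, 0.04, 0, 0, 0], [0.8, 0.002, 0.065, 0.08, 0, 0, 0], [0.8, 0.002, 0.065, 0.115, 0, 0, 0], [0.8, 0.002, 0.065, 0.132, 0, 0, 0], [0.8, 0.002, 0.065, 0.132, 0, 0, 0], [0.4, 0.002, 0.065, 0.132, 0, 0, 0], [0, 0.002, 0.065, 0.132, 0, 0, 0], [0, 0.002, 0.065, 0.132, 0, 0, 0], [0, 0.002, 0.065, 0.132, 0, 0, 0], [0, 0.002, 0.065, 0.132, 0, 0, 0], [0, 0.002, 0.065, 0.132, 0, 0, 0]], "grip_force": 50}}

```text
clock: 12.4
position: [0.525, -0.211, 0.139]
ee_rot: [0.981, 0.192, 0.001, 0.0]
ft_force: [0.4, 0.3, 6.0]
grip_width: 0.153
```

>>> {"op": "servo_tool", "data": {"motion": [[0, 0, 0, -0.01, 0, 0, 0], [0, 0, 0, -0.03, 0, 0, 0], [0, 0, 0, -0.05, 0, 0, 0], [0, 0, 0, -0.07, 0, 0, 0], [0, 0, 0, -0.1, 0, 0, 0], [0, 0, 0, -0.14, 0, 0, 0], [0, 0, 0, -0.18, 0, 0, 0], [0, 0, 0, -0.21, 0, 0, 0], [0, 0, 0, -0.225, 0, 0, 0], [0, 0, 0, -0.225, 0, 0, 0], [0, 0, 0, -0.225, 0, 0, 0]]}}

```text
clock: 13.78
position: [0.5239, -0.2108, 0.3618]
ee_rot: [0.981, 0.192, -0.001, -0.0]
ft_force: [0.3, 0.4, 0.0]
grip_width: 0.16
```

```bash
python3 - <<'E'
from h import *
state()
p,d,K,W=cam("side"); P=cloud(d,K,W); cv2.imwrite("pics/side3.png",p)
q=P[(P[...,2]>.21)&(abs(P[...,0]-.525)<.02)&(abs(P[...,1]+.211)<.025)]
print("peeler lowest",q[:,2].min()); 
for z0 in (.25,.3,.34): s=q[abs(q[:,2]-z0)<.01]; print(z0,np.round(np.median(s,0),4))
print("brush",axis(P,(.46,.54,-.185,-.11),.0075,.11,.18))
a=p[100:330,230:430]; cv2.imwrite("pics/c3.png",cv2.resize(a,None,fx=2,fy=2))
E
```

```text
{'clock': 13.775, 'joint_pos': [-0.328, 0.189, 0.76, 1.352, -0.13, 1.653, 0.799], 'position': [0.524, -0.211, 0.362], 'ee_rot': [0.981, 0.192, -0.001, -0.0], 'ft_force': [0.324, 0.357, 0.002], 'grip_width': 0.16}
tool axes cols
 [[ 0.926  0.377 -0.002]
 [ 0.377 -0.926  0.   ]
 [-0.002 -0.001 -1.   ]]
peeler lowest 0.23468044482496508
0.25 [ 0.523  -0.2058  0.2489]
0.3 [ 0.5228 -0.2136  0.2992]
0.34 [ 0.5214 -0.2176  0.3409]
brush (array([ 4.975e-01, -1.528e-01, -2.300e-03,  4.000e-04]), 228, 0.8)
```

View pics/c3.png

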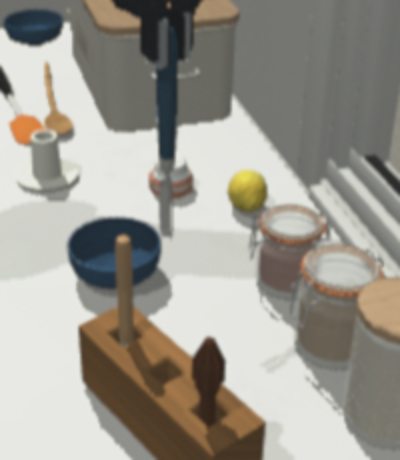

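>>> {"op": "servo_tool", "data": {"motion": [[0, 0.002, -0.02, 0, 0, 0, 0], [0, 0.004, -0.05, 0, 0, 0, 0], [0, 0.006, -0.08, 0, 0, 0, 0], [0, 0.008, -0.11, 0, 0, 5, 0], [0, 0.01, -0.14, 0, 0, 10, 0], [0, 0.012, -0.17, 0, 0, 15, 0], [0, 0.014, -0.2, 0, 0, 20, 0], [0, 0.016, -0.225, 0, 0, 25, 0], [0, 0.016, -0.24, 0, 0, 30, 0], [0, 0.016, -0.24, 0, 0, 35, 0], [0, 0.016, -0.24, 0.01, 0, 40, 0], [0, 0.016, -0.24, 0.02, 0, 45, 0], [0, 0.016, -0.24, 0.03, 0, 45, 0], [0, 0.016, -0.24, 0.03, 0, 45, 0], [0, 0.016, -0.24, 0.03, 0, 45, 0]]}}

```text
clock: 15.7
position: [0.4768, 0.0058, 0.3011]
ee_rot: [0.902, 0.161, 0.378, -0.131]
ft_force: [0.1, 0.2, -0.9]
grip_width: 0.154
```

```bash
cat >> h.py <<'E'
def peeler_axis(n):
    p,d,K,W=cam(n); P=cloud(d,K,W); o=monitor.get_obs(); T=T_tool(o)
    L=(P-T[:3,3])@T[:3,:3]
    m=(abs(L[...,0])<.02)&(abs(L[...,1])<.025)&(L[...,2]>.006)&(L[...,2]<.15)&(P[...,2]>.062)
    q=P[m]; l=L[m]; print(n,m.sum(),"tool z range",np.round(l[:,2].min(),4),np.round(l[:,2].max(),4))
    for a in (.01,.025,.05,.07,.09,.11,.12):
        s=l[abs(l[:,2]-a)<.008]
        if len(s): print("  tz",a,"mid of xy (tool)",np.round((np.percentile(s[:,:2],4,axis=0)+np.percentile(s[:,:2],96,axis=0))/2,4),"span",np.round(np.ptp(s[:,:2],axis=0),3))
    s=q[l[:,2]>l[:,2].max()-.006]; print("  tip world",np.round(s.mean(0),4))
    return p
E
python3 - <<'E'
from h import *
state(); peeler_axis("side"); peeler_axis("top")
E
```

```text
{'clock': 15.7, 'joint_pos': [0.425, -0.499, -0.063, 2.261, -0.805, 0.946, 1.057], 'position': [0.477, 0.006, 0.301], 'ee_rot': [0.902, 0.161, 0.378, -0.131], 'ft_force': [0.056, 0.187, -0.938], 'grip_width': 0.154}
tool axes cols
 [[ 0.663  0.39   0.639]
 [ 0.192 -0.914  0.358]
 [ 0.724 -0.114 -0.681]]
side 166 tool z range 0.0064 0.1235
  tz 0.01 mid of xy (tool) [0.    0.006] span [0.013 0.014]
  tz 0.025 mid of xy (tool) [0.     0.0064] span [0.013 0.012]
  tz 0.05 mid of xy (tool) [-0.0002  0.0063] span [0.012 0.006]
  tz 0.07 mid of xy (tool) [0.0002 0.0041] span [0.006 0.009]
  tz 0.09 mid of xy (tool) [0.0007 0.0059] span [0.006 0.009]
  tz 0.11 mid of xy (tool) [0.0008 0.0069] span [0.006 0.008]
  tz 0.12 mid of xy (tool) [0.0007 0.0059] span [0.006 0.009]
  tip world [0.5572 0.0443 0.2198]
top 270 tool z range 0.0062 0.1254
  tz 0.01 mid of xy (tool) [ 0.0043 -0.0013] span [0.007 0.018]
  tz 0.025 mid of xy (tool) [ 0.0042 -0.0013] span [0.007 0.016]
  tz 0.05 mid of xy (tool) [ 0.0046 -0.0011] span [0.009 0.013]
  tz 0.07 mid of xy (tool) [ 0.0012 -0.0013] span [0.007 0.013]
  tz 0.09 mid of xy (tool) [ 0.0019 -0.0006] span [0.006 0.017]
  tz 0.11 mid of xy (tool) [ 0.0018 -0.0004] span [0.008 0.018]
  tz 0.12 mid of xy (tool) [ 0.0019 -0.0007] span [0.007 0.017]
  tip world [0.5568 0.0525 0.2201]
```

>>> {"op": "servo_tool", "data": {"motion": [[0, -0.004, 0.007, 0.006, 4.3, -0.7, -4.1], [0, -0.008, 0.013, 0.013, 8.7, -1.4, -8.2], [0, -0.012, 0.02, 0.02, 13.0, -2.0, -12.2], [0, -0.017, 0.027, 0.027, 17.4, -2.7, -16.3], [0, -0.021, 0.034, 0.034, 21.7, -3.4, -20.4], [0, -0.025, 0.04, 0.04, 26.1, -4.1, -24.5], [0, -0.025, 0.04, 0.04, 26.1, -4.1, -24.5], [0, -0.025, 0.04, 0.04, 26.1, -4.1, -24.5], [0, -0.025, 0.04, 0.04, 26.1, -4.1, -24.5]]}}

```text
clock: 16.92
position: [0.5013, -0.0204, 0.252]
ee_rot: [0.808, 0.433, 0.32, -0.241]
ft_force: [-0.6, 0.4, -0.5]
grip_width: 0.153
```

```bash
cat >> h.py <<'E'
def plan(tip,heading,tilt=45,L=.126):
    "shift and turn (tool axes) that bring the tip of the held peeler to a world point with this heading and tilt"
    o=monitor.get_obs(); T=T_tool(o); M=T[:3,:3]; z=M[:,2]
    print("now: tip",np.round(T[:3,3]+L*z,4),"tilt",round(np.degrees(np.arccos(-z[2])),1),"heading",round(np.degrees(np.arctan2(z[1],z[0])),1))
    h,t=np.radians(heading),np.radians(tilt); zt=np.array([np.cos(h)*np.sin(t),np.sin(h)*np.sin(t),-np.cos(t)])
    ax=np.cross(z,zt); an=np.arctan2(np.linalg.norm(ax),z@zt); rv=M.T@(ax/max(np.linalg.norm(ax),1e-9))*np.degrees(an)
    print("shift",np.round(M.T@(np.array(tip)-L*zt-T[:3,3]),4),"turn",np.round(rv,1))
E
python3 - <<'E'
from h import *
state(); plan((.535,.055,.085),65)
E
```

```text
{'clock': 16.925, 'joint_pos': [0.317, 0.038, 0.209, 1.947, -0.852, 1.361, 1.787], 'position': [0.501, -0.02, 0.252], 'ee_rot': [0.808, 0.433, 0.32, -0.241], 'ft_force': [-0.634, 0.406, -0.509], 'grip_width': 0.153}
tool axes cols
 [[ 0.421  0.853  0.308]
 [ 0.545 -0.509  0.666]
 [ 0.725 -0.113 -0.679]]
now: tip [0.5401 0.0636 0.1664] tilt 47.2 heading 65.2
shift [-0.0611  0.0081  0.0481] turn [-0.5 -2.2  0. ]
```

>>> {"op": "servo_tool", "data": {"motion": [[0, -0.01, 0.001, 0.008, 0, -0.4, 0], [0, -0.02, 0.003, 0.016, -0.1, -0.8, 0], [0, -0.03, 0.004, 0.024, -0.2, -1.1, 0], [0, -0.04, 0.005, 0.032, -0.3, -1.5, 0], [0, -0.05, 0.007, 0.04, -0.4, -1.9, 0], [0, -0.057, 0.008, 0.045, -0.5, -2.2, 0], [0, -0.061, 0.008, 0.048, -0.5, -2.2, 0], [0, -0.061, 0.008, 0.048, -0.5, -2.2, 0], [0, -0.061, 0.008, 0.048, -0.5, -2.2, 0], [0, -0.061, 0.008, 0.048, -0.5, -2.2, 0]]}}

```text
clock: 18.18
position: [0.4975, -0.0264, 0.1739]
ee_rot: [0.815, 0.436, 0.306, -0.23]
ft_force: [0.0, -0.3, -0.0]
grip_width: 0.153
```

```bash
python3 - <<'E'
from h import *
state(); plan((.535,.055,.085),65); p=peeler_axis("side"); t=peeler_axis("top")
sw=eyes.camera_info("side")
q,d,K,W=cam("side"); P=cloud(d,K,W)
print("brush",axis(P,(.46,.54,-.185,-.11),.0075,.11,.17)); find("side",W,["dish","reamer","lemon","timer"])
cv2.imwrite("pics/c4.png",np.vstack([cv2.resize(p[120:320,200:420],(550,300)),cv2.resize(t[150:350,220:520],(550,300))]))
E
```

```text
{'clock': 18.175, 'joint_pos': [0.319, 0.112, 0.206, 2.025, -0.862, 1.248, 1.9], 'position': [0.498, -0.026, 0.174], 'ee_rot': [0.815, 0.436, 0.306, -0.23], 'ft_force': [0.029, -0.33, -0.003], 'grip_width': 0.153}
tool axes cols
 [[ 0.433  0.85   0.298]
 [ 0.57  -0.515  0.641]
 [ 0.699 -0.107 -0.707]]
now: tip [0.5351 0.0544 0.0847] tilt 45.0 heading 65.0
shift [ 0.0004 -0.0005  0.0002] turn [-0.  0.  0.]
side 62 tool z range 0.0063 0.1278
  tz 0.01 mid of xy (tool) [-0.0027  0.0034] span [0.008 0.01 ]
  tz 0.025 mid of xy (tool) [-0.0015  0.0031] span [0.012 0.01 ]
  tz 0.05 mid of xy (tool) [-0.0027  0.0027] span [0.008 0.009]
  tz 0.07 mid of xy (tool) [-0.0003  0.0048] span [0.005 0.005]
  tz 0.09 mid of xy (tool) [ 0.0007 -0.0006] span [0.006 0.017]
  tz 0.11 mid of xy (tool) [ 0.0008 -0.0018] span [0.005 0.016]
  tz 0.12 mid of xy (tool) [ 0.001  -0.0022] span [0.005 0.014]
  tip world [0.533  0.0553 0.0854]
top 209 tool z range 0.0071 0.1266
  tz 0.01 mid of xy (tool) [ 0.0041 -0.0014] span [0.009 0.017]
  tz 0.025 mid of xy (tool) [ 0.0056 -0.0016] span [0.009 0.014]
  tz 0.05 mid of xy (tool) [ 0.0039 -0.0018] span [0.009 0.012]
  tz 0.07 mid of xy (tool) [ 0.0029 -0.0011] span [0.006 0.014]
  tz 0.09 mid of xy (tool) [ 0.002 -0.001] span [0.009 0.016]
  tz 0.11 mid of xy (tool) [ 0.0028 -0.0001] span [0.009 0.017]
  tz 0.12 mid of xy (tool) [ 0.0035 -0.0006] span [0.008 0.016]
  tip world [0.5353 0.0553 0.0878]
brush (array([ 0.4975, -0.1525,  0.0006,  0.0048]), 192, 0.98)
side dish 0.56 [0.525 0.076 0.033]
side reamer 0.86 [ 0.539 -0.281  0.136]
side reamer 0.25 [ 0.507 -0.021  0.164]
side lemon 0.83 [0.728 0.129 0.04 ]
side timer 0.88 [0.649 0.207 0.028]
side timer 0.5 [0.525 0.076 0.031]
```

View pics/c4.png

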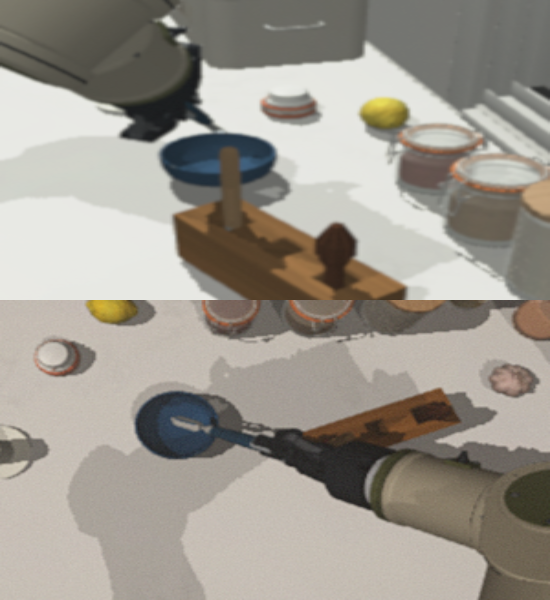

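The top view shows the peeler tip in the middle of the dish. The side view shows the brush upright in its socket and the other objects where they started, so I'm handing in.

```bash
python3 -c "
from h import *
print(ticket.hand_in())"
```

```text
the job is handed in; nothing more can be done
None
```

I moved the brush from the drip pot into the empty caddy socket, head down, and let go of it. I then drew out the peeler and ended holding it still, tilted blade-low over the dish. I handed in at about 18.5 s on the robot's clock.

**Last checks**
- **Brush:** It stands upright in the socket, with a lean under 0.5°. Its top was at z ≈ 0.202 m just after release, which matches standing on the floor. The floor contact showed as 9 N just before I let go.
- **Peeler:** It is tilted 45° from upright. The tip is at about (0.535, 0.055, 0.086) m, within about 5 mm of the dish's centre and about 35 mm above its rim. Side and top cameras agree to about 3 mm. External force on the tool was near zero.
- **Other objects:** Lemon, timer and reamer were found within about 5 mm of where they started. The dish detection differed by about 8 mm from the first one, with only 0.56 confidence because the arm partly hid it. No external force above 1 N was read while the arm was near the dish, and the picture shows no sign that it moved.

**What failed:** My first tilt pose, pointing straight outward, was out of reach because joint 2 stopped at its limit. I turned the tilt towards the left instead, which left all joints well within range.

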